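Re-lane a bench rack: reset two notched lane dividers to the shelf tags

ROBOT

A 6-joint arm with a two-finger parallel gripper is mounted at the origin on a cart in front of the work surface, level with it; the furniture and walls round the work are solid. World frame = base frame: x ahead of the robot, y to its left, z up, the work surface at z = 0. Lengths are in m, angles in rad, forces in N, time in s.
With the tool pointing down it reaches from about 0.35 to 0.95 m from the base axis. Payload 17.4 kg.
Tool frame: the origin (TCP) lies at the very end of the fingers, on their centre line; the grasp point (between the pads) lies 19 mm behind it; y points along the fingers, z is the direction in which the jaws open and shut, and the axes are right-handed (so a half turn about y gives the same grasp; the last joint's range is limited). The gripper opens to 93 mm and grips with 3 to 60 N. Pads are 15 mm wide; open, the fingers measure 128 mm over their backs; the gripper's body (75 mm by 188 mm) begins 65 mm behind the grasp point.
Start: joints at [1.112, 0.116, 1.442, -0, 1.584, -0.038], TCP at [0.276, 0.616, 0.219] pointing down, gripper open.
Joint ranges: [-2.83, 2.83], [-0.83, 2.19], [0.07, 2.5], [-1.14, 4.28], [0.01, 3], [-2.97, 2.97]. Speed limits (rad/s): [1.89, 1.89, 2.22, 3.14, 3.14, 3.14].

INTERFACE

Orientations are given as [roll, pitch, yaw] about the fixed x, y, z axes, in that order (R = Rz(yaw) Ry(pitch) Rx(roll)).
In Python, from rig import monitor, capture, get_calibration, job_done, finder gives the robot as it stands. The module is installed in compiled form; this text tells all that it offers.
- The arm moves only by the tool send_rows, never from a script. Its argument "rows" is a list of rows, each an object of numbers: "ax", "ay", "az": the turn, a rotation vector about the world's x, y, z in rad; "tx", "ty", "tz": the shift along the world's x, y, z in cm; "claw": the finger opening in cm, from 0 to 9.3. In form: [{"ax": .., "ay": .., "az": .., "tx": .., "ty": .., "tz": .., "claw": ..}, ...]. A call has 1 to 12 rows; each row is the pose to reach, as a shift and turn from the pose measured when the call began; what a row does not reach only later rows make up. A row lasts 1/10 s, in which the tool goes at most 50 mm and 8.59 degrees, less where a joint would pass 70% of its speed; a pose out of reach is approached as far as the arm can. A call with a gripper value outside its range is refused whole. The fingers move at their own pace and stop on an object; "squeeze" is the grip in N (left out, the last holds). Time passes only in rows, so rows that repeat a pose let the fingers close. It gives the time, the measured TCP pose, the force and the opening at its end, in the units of the state.
- monitor.sense(): the state, without advancing time (a new reading comes with each control period).
- capture(name): name is "scene" or "top"; returns the picture (384x512x3 uint8, red, green, blue); there is no depth.
- get_calibration(name): a dict with "mtx" (3x3 intrinsics, pixels), "dist" ([k1, k2, p1, p2, k3] as OpenCV has them; the pictures are not rectified), "R" (3x3) and "t" (3): a world point X has camera coordinates R X + t. Camera axes: x right, y down, z forward; pixel columns grow to the right and rows downward; lengths in m; the calibration is good to about 2 mm. A picture is of the moment at which its call begins. get_calibration takes no time and is no camera call.
- job_done(): hands the job in, once; it reports no verdict.
Trained networks look in the newest picture that a camera, given by its name, has taken for a name from the list of things; names that differ only in an ending like _2 or _b are one class to them, and where a whole thing is asked for, a point or a joint stands for the part that bears it (a point fixed in the world has none). Each returns a list of dicts, best first, with "score" (0 to 1); they miss things now and then, are a little off and sometimes report something else, mostly with a low value. They report only what shows in the picture. A call takes as long as a camera call.
- finder.regions_of(query, camera): "pixels" (384x512 bool, what is visible of it).
- finder.place_of(query, camera): "position" ([x, y, z] in m, in world coordinates, good to about 4 mm: a listed point, or the origin of a listed thing).
The state is a dict: "t": time; "qpos": joint angles; "joint_velocities": joint speeds; "joint_efforts": joint torques, N m; "tool_pos": TCP position; "orientation": TCP orientation; "force": force on the tool from outside, world axes, zero at the start; "moment": the same for the moment, N m; "gripper_width": finger opening in m.
Only numpy, scipy, OpenCV 4.12 (cv2) and the standard library are available. Lean on these libraries where they do the work, as an engineer would, in place of code of your own. Each camera call takes 0.05 s, during which the arm holds its last target.

TASK

Re-lane the small bench rack for new stock: take each of the two lane dividers by its black knob, lift it out of its notch, move it along the toothed rail and let it drop fully home in the notch directly below a shelf tag, the left divider below the left tag and the right divider below the right tag. Only the two wide white plates are tags; the narrow dark clip without a plate marks nothing. Let go of both dividers and leave the lamp packs on the rack and the two boxes in front of it standing where they are.

Things in the scene. Friction and masses are not known exactly. Their poses are not given: they have to be found in the camera images.
- rack: Fixed grey sheet-metal bench rack, 165 deep (x), 310 wide (y), 204 high (mm); origin: centre of its underside, on the table; x to its back, y to its left, z up. Its place and yaw (to 0.3 rad) change. A toothed rail runs along its front, sloping 35 degrees towards the robot; an upper shelf overhangs the rail. Stock fixed at the back of the bay is out of the way.
- rail_mid (a point): On the floor of the middle notch (rack x -70, y 0, z 35 mm); y along the rail to the left, z = n, the rail's outward normal (-0.574, 0, 0.819 in the rack frame). Nine notches, 26 apart, at y = -104, -78, ... 104; each 10.5 wide with upright walls 9 high, topped by pointed 45-degree teeth that end 17 above the floor. End plates at y = +-127, 25 high along n.
- shelf_edge (a point): Middle of the lower front edge of the upper shelf (rack x -97.5, z 194 mm), axes as the rack, shelf 310 wide. It is straight above the seated knobs, 118 over their grip points, so a gripper pointing straight down has no room there; one tilted about 35 degrees, coming along -n from the robot's side and above, has it.
- left_slide (a joint): Travel of the left divider along the rail since the start, m (0 at the start, positive to the rack's left). Moves only while lifted, with about 0.2 N friction. The left divider is always left of the right one; they cannot pass. At the start each is home in a notch, the left at rack y 26, 52 or 78 mm, the right at -26, -52 or -78.
- left_lift (a joint): Lift of the left divider along n, m: 0 = pin fully home in a notch; clear of the teeth from 0.018 on; stop at 0.032. Weight and a spring, about 3 N together, pull it back; let go over a tooth it slides off into a notch beside it.
- left_knob (a point): Grip point in the left divider's ribbed black knob: block 14 wide along the rail (y), 22 along the slope (x), 28 along n (z; 11 further out and 17 further in than this point). When home it is 50 out from the notch floor along n (rack x -98.7, z 76 mm). An 8 mm pin runs inward from it; a thin upright sheet 2 x 60 x 55 sits behind it, in its middle plane.
- right_slide (a joint): As left_slide, for the right divider.
- right_lift (a joint): As left_lift, for the right divider.
- right_knob (a point): As left_knob, for the right divider.
- tag_1: Shelf tag: upright white plate 46 wide, 36 high on a small dark clip, fixed on the front edge of the upper shelf; origin at its foot, mid-width, level with the shelf's underside; top 54 above it. Axes as the rack. Stands within 4 mm (along y) of straight over the far left, the middle or the far right notch. Either tag may be the left one.
- tag_2: The other shelf tag, same as tag_1.
- empty_clip: Narrow dark clip without plate, 12 wide, 19 high, fixed on the same shelf edge in the place that the tags leave; marks nothing.
- lamp_pack_a: Lamp retail pack, 62 x 62 x 108, standing loose on the upper shelf; origin at the centre of its underside. Bystander.
- lamp_pack_b: Second lamp pack, 62 x 62 x 108, as lamp_pack_a. Bystander.
- slim_pack: Slim standing box 36 x 36 x 75, loose on the table in front of the rack; origin at the centre of its underside. Bystander.
- white_carton: White carton 50 x 85 x 38, loose on the table in front of the rack; origin at the centre of its underside. Bystander.

How it is judged:
By the outcome, as a careful person would: the job done as asked, in the order asked, and still so for the second after the job is handed in, with the robot touching nothing.
It also fails if it takes over 40 s, if anything falls off the work surface, if the arm or the gripper's body presses on something with over 40 N, if the wrist force passes 120 N, or if a joint passes its speed limit or range.

## Working session

There is one attempt and no reset: what is moved stays moved. The work goes in short steps, Python scripts to look and compute and a tool call to move; the robot and the scene stay as the last step left them, time stands still between calls to the robot, and variables do not carry over. Pictures are saved under pics/ and viewed, and the job is handed in when it is done.

Besides the shell and the picture viewer there is one more tool, called after ">>>" as name([rows], argument=value, ...), one row to a line, values as JSON. send_rows: Moves the arm, as the interface text tells. Its arguments: {"type":"object","properties":{"rows":{"type":"array","items":{"type":"object","properties":{"ax":{"type":"number"},"ay":{"type":"number"},"az":{"type":"number"},"tx":{"type":"number"},"ty":{"type":"number"},"tz":{"type":"number"},"claw":{"type":"number"}}}},"squeeze":{"type":"number"}},"required":["rows"]}

```bash
mkdir -p pics; cat > h.py <<'E'
import numpy as np,cv2
from rig import monitor,capture,get_calibration,job_done,finder
from scipy.spatial.transform import Rotation as Ro
def cal(n):
    c=get_calibration(n);return [np.array(c[k],float) for k in('mtx','dist','R','t')]
def proj(n,X):
    m,d,R,t=cal(n);return cv2.projectPoints(np.atleast_2d(np.array(X,float)),cv2.Rodrigues(R)[0],t,m,d)[0][:,0]
def snap(n,f,pts=None):
    im=capture(n);im=im[:,:,::-1].copy();cv2.imwrite('pics/'+f,im);return im
E
python3 - <<'E'
from h import *
snap('scene','s0.png');snap('top','t0.png')
print(monitor.sense())
for n in('scene','top'):
    m,d,R,t=cal(n);print(n,m.tolist(),'cam pos',-R.T@t, 'fwd',R[2])
for q in['rail_mid','shelf_edge','left_knob','right_knob','tag_1','empty_clip']:
    for n in('scene','top'):
        print(q,n,[(np.round(r['position'],4).tolist(),round(r['score'],2)) for r in finder.place_of(q,n)])
print(monitor.sense()['t'])
E
```

```text
{'t': 0.1, 'qpos': array([ 1.11221193e+00,  1.16422479e-01,  1.44218136e+00, -8.13275654e-06,
        1.58404339e+00, -3.77494778e-02]), 'joint_velocities': array([ 0.00194251, -0.0005345 , -0.00176185,  0.0005441 ,  0.00105561,
        0.00104313]), 'joint_efforts': array([-2.69598568e-04, -7.22891736e+01, -6.23869443e+01,  7.80717982e-02,
        2.27512984e-02, -5.05715150e-05]), 'tool_pos': array([0.275647  , 0.61594197, 0.21800012]), 'orientation': array([-1.57185046e+00,  3.16738357e-05, -4.20835042e-01]), 'force': array([-0.14075961, -0.11163845,  0.31466758]), 'moment': array([-0.0474574 ,  0.03221696,  0.02397018]), 'gripper_width': 0.09286773899701872}
scene [[350.49759524697373, 0.0, 258.55055910543126], [0.0, 350.49759524697373, 194.60740447428617], [0.0, 0.0, 1.0]] cam pos [-0.01806332 -0.43568445  0.609974  ] fwd [ 0.67546596  0.51378184 -0.52893662]
top [[468.0264001374957, 0.0, 257.30949729373503], [0.0, 468.0264001374957, 191.32088999248316], [0.0, 0.0, 1.0]] cam pos [0.12361532 0.06847842 1.18541315] fwd [ 0.39298491 -0.03998726 -0.91867507]
rail_mid scene [([0.5627, 0.0466, 0.037], 0.69), ([0.5465, 0.152, 0.194], 0.53)]
rail_mid top [([0.5659, 0.0445, 0.037], 0.65)]
shelf_edge scene [([0.5416, 0.0462, 0.1925], 0.97)]
shelf_edge top [([0.5371, 0.0449, 0.1968], 0.73)]
left_knob scene [([0.534, 0.0759, 0.075], 0.79)]
left_knob top [([0.5405, 0.0723, 0.0753], 0.48)]
right_knob scene [([0.5312, -0.0072, 0.0721], 0.62)]
right_knob top [([0.4057, -0.0406, -0.0004], 0.73), ([0.5334, -0.0057, 0.0782], 0.47)]
tag_1 scene [([0.5307, -0.0539, 0.1957], 0.58), ([0.5484, 0.1523, 0.1907], 0.57)]
tag_1 top [([0.5439, 0.1511, 0.19], 0.64), ([0.5317, -0.0577, 0.1849], 0.51), ([0.6445, 0.1387, 0.2051], 0.17)]
empty_clip scene [([0.5358, 0.0445, 0.1963], 0.59)]
empty_clip top [([0.5423, 0.0448, 0.1958], 0.46)]
0.7
```

View pics/s0.png

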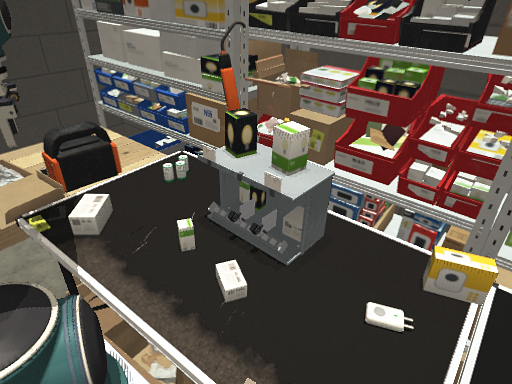

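View pics/t0.png

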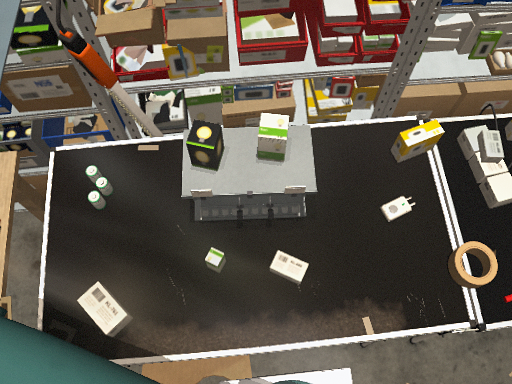

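```bash
cat >> h.py <<'E'
def rackT(x,y,yaw):
    R=Ro.from_euler('z',yaw).as_matrix();return lambda P:np.atleast_2d(P)@R.T+np.array([x,y,0])
def crop(f,n,x0,y0,w,h,s,P,out):
    im=cv2.imread('pics/'+f)[y0:y0+h,x0:x0+w];im=cv2.resize(im,None,fx=s,fy=s,interpolation=cv2.INTER_CUBIC)
    if P is not None:
        for u in proj(n,P):
            c=(int((u[0]-x0+.5)*s),int((u[1]-y0+.5)*s));cv2.circle(im,c,3,(0,0,255),1);cv2.circle(im,c,0,(0,255,255),1)
    cv2.imwrite('pics/'+out,im)
E
python3 - <<'E'
from h import *
from scipy.optimize import least_squares
obs=[([-.070,0,.035],(.5643,.0456)),([-.0975,0,.194],(.5394,.0455)),([-.0975,.104,.194],(.546,.1517)),([-.0975,-.104,.194],(.531,-.0556))]
r=least_squares(lambda p:np.concatenate([(rackT(*p)(a)[0,:2]-b) for a,b in obs]),[.63,.04,-.07]);print(r.x,r.fun)
T=rackT(*r.x)
P=[[-.0975,s,.194] for s in(-.155,-.104,0,.104,.155)]+[[-.0975,s,.204] for s in(-.155,.155)]+[[-.070-.574*h,s,.035+.819*h] for s in(-.127,.127) for h in (0,.025)]
P+=[[-.0987,k*.026,.076] for k in (-3,-2,-1,1,2,3)]+[[-.070-.574*.017,.013+k*.026,.035+.819*.017] for k in range(-5,5)]
P=T(np.array(P))
crop('s0.png','scene',180,130,170,140,4.7,P,'s0c.png');crop('t0.png','top',170,115,160,120,5,P,'t0c.png')
crop('t0.png','top',170,115,160,120,5,None,'t0d.png')
crop('s0.png','scene',195,140,150,130,5,None,'s0d.png')
E
```

```text
[ 0.63556517  0.04028016 -0.07200524] [ 0.00144656 -0.00028383 -0.00108219  0.00179461 -0.00020011 -0.00067488
 -0.00016426 -0.0008359 ]
```

View pics/s0c.png

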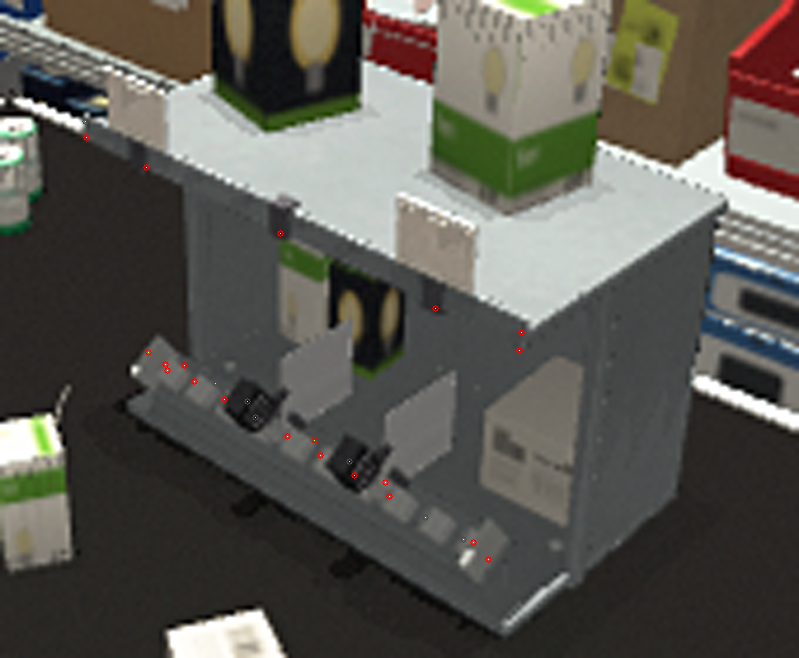

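View pics/t0c.png

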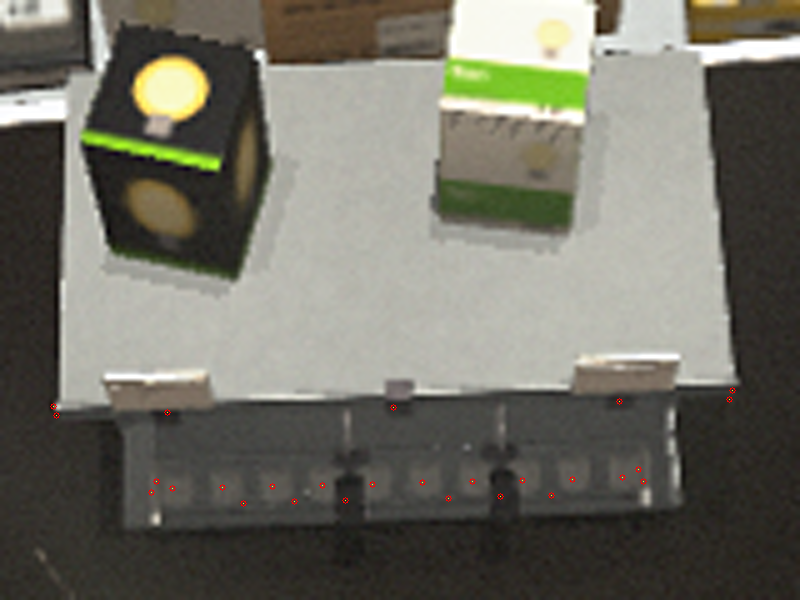

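View pics/t0d.png

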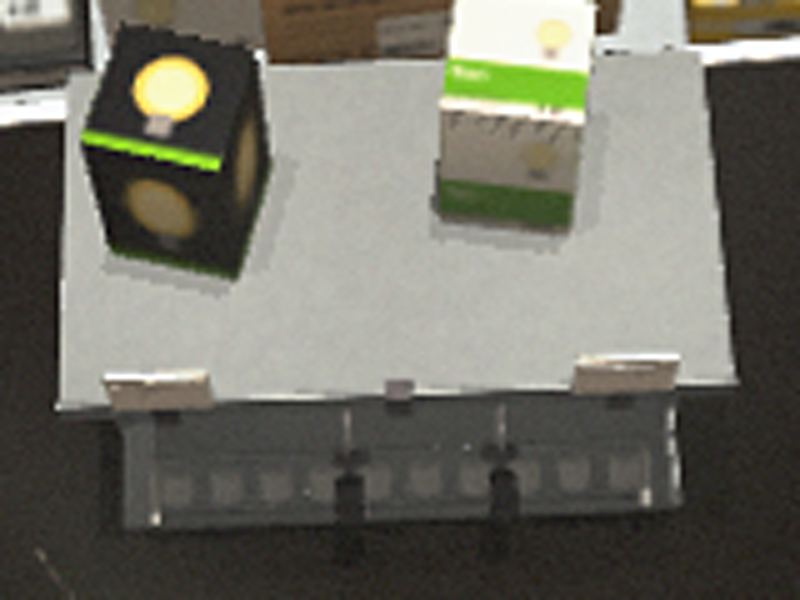

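View pics/s0d.png

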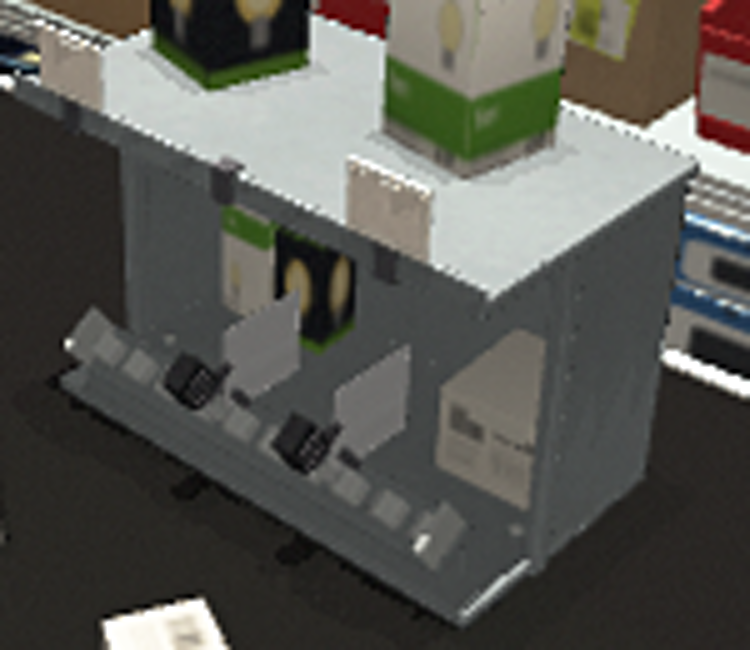

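```bash
python3 - <<'E'
from h import *
from scipy.optimize import least_squares
n=np.array([-.574,0,.819])
tt=lambda u,v:(u/5+170-.5,v/5+115-.5); ss=lambda u,v:(u/5+195-.5,v/5+140-.5)
f=np.array([-.070,0,.035]); Y=np.array([0,1,0])
top=[([-.0975,-.155,.204],tt(737,384)),([-.0975,.155,.204],tt(57,407)),(f+61*.001*n+.026*Y,tt(349,482)),(f+61*.001*n-.052*Y,tt(504,478)),
 (f+.127*Y+.025*n+np.array([-.0,0,0]),None)]
top=top[:4]
sc=[([-.0975,-.155,.204],ss(492,298)),([-.0975,.155,.204],ss(15,78)),(f+.056*n+.026*Y,ss(193,382)),(f+.056*n-.052*Y,ss(303,443))]
def res(p,parts):
    o=[]
    for nm,L in parts:
        o.append((proj(nm,rackT(*p)(np.array([a for a,b in L])))-np.array([b for a,b in L])).ravel())
    return np.concatenate(o)
for parts in ([('top',top)],[('scene',sc)],[('top',top),('scene',sc)]):
    r=least_squares(res,[.6356,.04,-.072],args=(parts,),x_scale=[.01,.01,.01]);print(r.x,np.round(r.fun,1))
p=r.x; T=rackT(*p)
for nm,y in(('L',.026),('R',-.052),('Lt',.104),('Rt',-.104)):
    print(nm,'knob',T(f+.050*n+y*Y)[0], end=' ')
    print()
Rt=Ro.from_euler('xyz',[-np.pi/2,-.611,p[2]])
s=monitor.sense();R0=Ro.from_euler('xyz',s['orientation'])
print((Rt*R0.inv()).as_rotvec(), 'n world',Ro.from_euler('z',p[2]).apply(n))
P=T(np.array([f+.05*n+y*Y for y in(.026,-.052)]+[f+.017*n+(.013+.026*k)*Y for k in range(-5,5)]+[f+.025*n+s*.127*Y for s in(-1,1)]+[[-.0975,s*.155,.204] for s in(-1,1)]))
crop('s0.png','scene',180,130,170,140,4.7,P,'s0e.png');crop('t0.png','top',170,115,160,120,5,P,'t0e.png')
for q in['slim_pack','white_carton','lamp_pack_a']:
    print(q,[(np.round(r['position'],3).tolist(),round(r['score'],2)) for r in finder.place_of(q,'top')])
E
```

```text
[ 0.64219502  0.03915668 -0.0587077 ] [-0.4 -2.2  0.2 -2.   0.1  2.4  0.1  2.1]
[ 0.63613056  0.03795485 -0.04818391] [ 0.5  1.1  0.4  1.2 -0.7 -1.1 -0.3 -1. ]
[ 0.64032962  0.03941746 -0.05480739] [-0.2 -1.7  0.3 -1.   0.2  3.2  0.3  2.7  0.5  0.1  1.3  0.3 -0.2 -2.2
  0.  -2. ]
L knob [0.5432021 0.0707852 0.07595  ] 
R knob [ 0.53892926 -0.00709768  0.07595   ] 
Lt knob [0.54747493 0.14866808 0.07595   ] 
Rt knob [ 0.5360807  -0.05901959  0.07595   ] 
[-0.14472815 -0.59707235  0.35447595] n world [-0.57313811  0.03144369  0.819     ]
slim_pack [([0.438, 0.145, -0.0], 0.76)]
white_carton [([0.407, -0.04, -0.001], 0.75)]
lamp_pack_a [([0.643, 0.137, 0.203], 0.76)]
```

View pics/s0e.png

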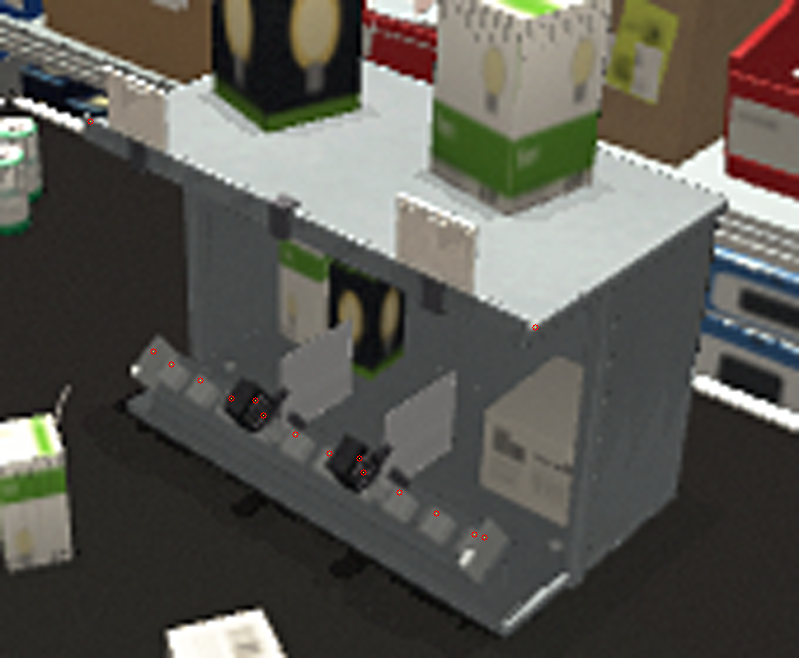

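View pics/t0e.png

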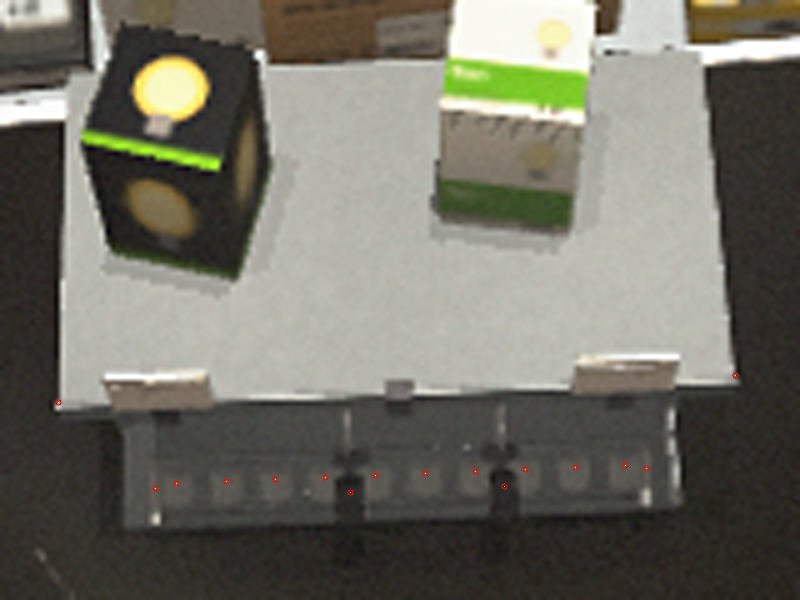

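>>> send_rows([
  {"tx":1.4,"ty":-4.5,"tz":0.6,"ax":-0.015,"ay":-0.06,"az":0.035,"claw":5},
  {"tx":2.8,"ty":-9,"tz":1.5,"ax":-0.03,"ay":-0.12,"az":0.07,"claw":5},
  {"tx":4.2,"ty":-13.5,"tz":2.5,"ax":-0.045,"ay":-0.18,"az":0.105,"claw":5},
  {"tx":5.6,"ty":-18,"tz":3,"ax":-0.06,"ay":-0.24,"az":0.14,"claw":5},
  {"tx":7,"ty":-22.5,"tz":3.5,"ax":-0.072,"ay":-0.3,"az":0.175,"claw":5},
  {"tx":8.4,"ty":-27,"tz":3.5,"ax":-0.086,"ay":-0.36,"az":0.21,"claw":5},
  {"tx":9.8,"ty":-31.5,"tz":3.5,"ax":-0.1,"ay":-0.42,"az":0.245,"claw":5},
  {"tx":11.2,"ty":-36,"tz":3.5,"ax":-0.115,"ay":-0.48,"az":0.28,"claw":5},
  {"tx":12.6,"ty":-40.5,"tz":3,"ax":-0.129,"ay":-0.54,"az":0.315,"claw":5},
  {"tx":14,"ty":-45,"tz":2.5,"ax":-0.143,"ay":-0.598,"az":0.349,"claw":5},
  {"tx":14.4,"ty":-46.6,"tz":2.2,"ax":-0.143,"ay":-0.598,"az":0.349,"claw":5},
  {"tx":14.4,"ty":-46.6,"tz":2.2,"ax":-0.143,"ay":-0.598,"az":0.349,"claw":5},
])

```text
t: 2.05
tool_pos: [0.4198, 0.1479, 0.2408]
orientation: [-1.566, -0.613, -0.066]
force: [0.9, 0.2, 1.1]
gripper_width: 0.0502
```

>>> send_rows([
  {"tx":2,"ty":-3,"tz":-2},
  {"tx":4,"ty":-6,"tz":-4.5},
  {"tx":6,"ty":-7.4,"tz":-7.5},
  {"tx":7.3,"ty":-7.4,"tz":-9.8,"az":0.003},
  {"tx":7.7,"ty":-7.4,"tz":-10.3,"az":0.004},
  {"tx":7.7,"ty":-7.4,"tz":-10.3,"az":0.004},
])

```text
validation failed for argument at $.ro...
```

```bash
python3 - <<'E'
from h import *
snap('scene','s1.png');snap('top','t1.png')
s=monitor.sense();print(s['tool_pos'],s['orientation'],s['force'])
R=Ro.from_euler('xyz',s['orientation']).as_matrix();tp=s['tool_pos']
P=np.array([tp,tp+.09*R[:,1],tp-.019*R[:,1]])
crop('s1.png','scene',180,130,170,140,4.7,P,'s1c.png');crop('t1.png','top',170,115,160,120,5,P,'t1c.png')
E
```

```text
[0.41975971 0.15008179 0.24112569] [-1.56566794 -0.61206388 -0.06370552] [-0.305788   -0.11435738 -0.17314638]
```

View pics/s1c.png

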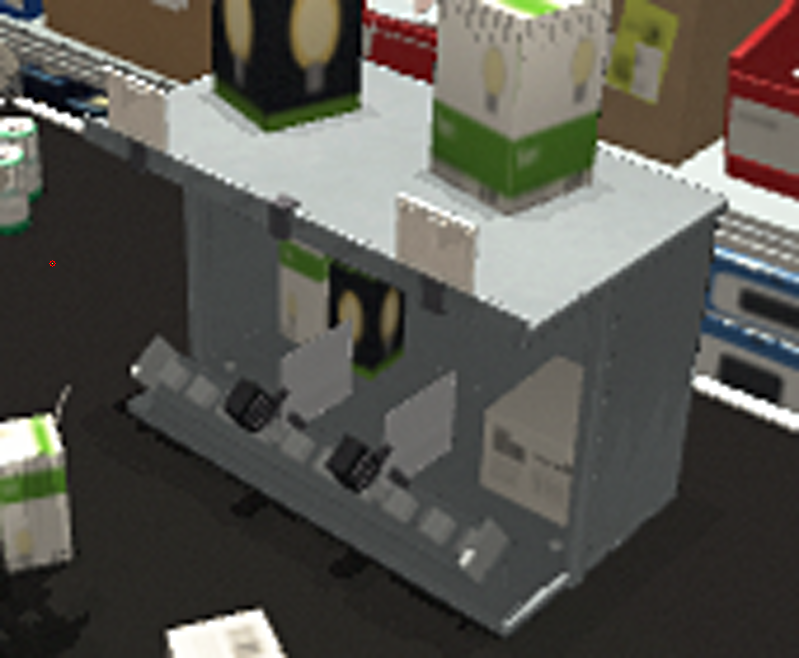

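View pics/t1c.png

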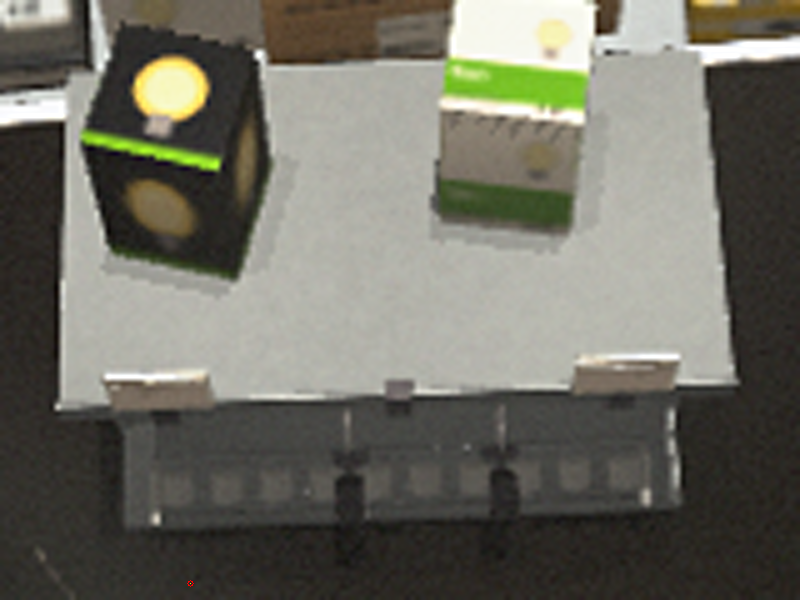

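The pictures show the rack undisturbed; the move call was refused because some fields were missing, so I'm sending it again with every field filled in.

>>> send_rows([
  {"tx":2,"ty":-3,"tz":-2,"ax":0,"ay":0,"az":0,"claw":5},
  {"tx":4,"ty":-6,"tz":-4.5,"ax":0,"ay":0,"az":0,"claw":5},
  {"tx":6,"ty":-7.6,"tz":-7.5,"ax":0,"ay":0,"az":0.003,"claw":5},
  {"tx":7.3,"ty":-7.6,"tz":-9.8,"ax":0,"ay":0,"az":0.004,"claw":5},
  {"tx":7.7,"ty":-7.6,"tz":-10.4,"ax":0,"ay":0,"az":0.004,"claw":5},
  {"tx":7.7,"ty":-7.6,"tz":-10.4,"ax":0,"ay":0,"az":0.004,"claw":5},
])

```text
t: 2.75
tool_pos: [0.4967, 0.0751, 0.1364]
orientation: [-1.566, -0.609, -0.058]
force: [-0.0, 0.1, 0.7]
gripper_width: 0.0502
```

```bash
python3 - <<'E'
from h import *
snap('scene','s2.png');snap('top','t2.png')
s=monitor.sense();print(s['tool_pos'],s['orientation'],s['force'])
R=Ro.from_euler('xyz',s['orientation']).as_matrix();tp=s['tool_pos']
P=np.array([tp,tp+.075*R[:,1],tp+.05*R[:,1],tp-.019*R[:,1]])
crop('s2.png','scene',180,130,170,140,4.7,P,'s2c.png');crop('t2.png','top',170,115,160,120,5,P,'t2c.png')
E
```

```text
[0.49686106 0.07523174 0.13850091] [-1.56540525 -0.61276549 -0.05816487] [ 0.36255793  0.20047439 -0.31338227]
```

View pics/s2c.png

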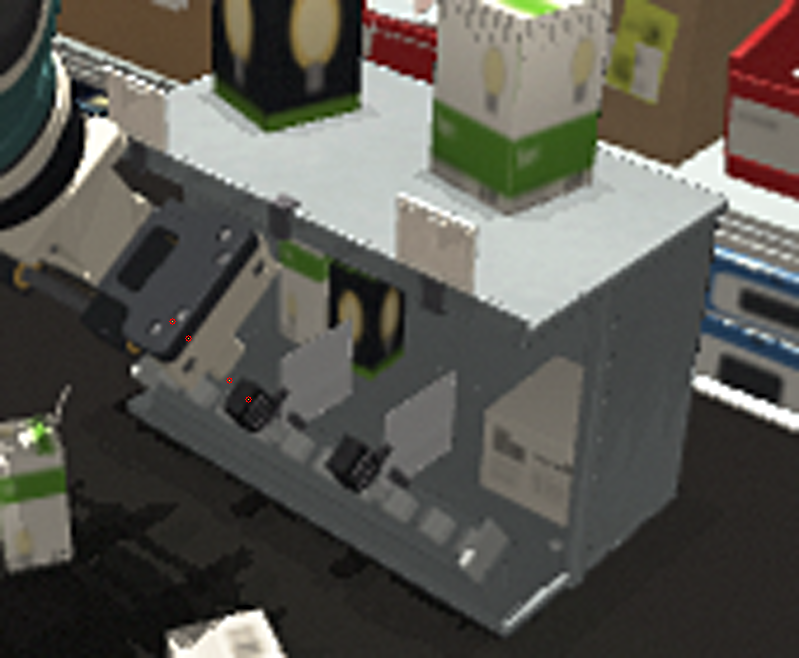

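View pics/t2c.png

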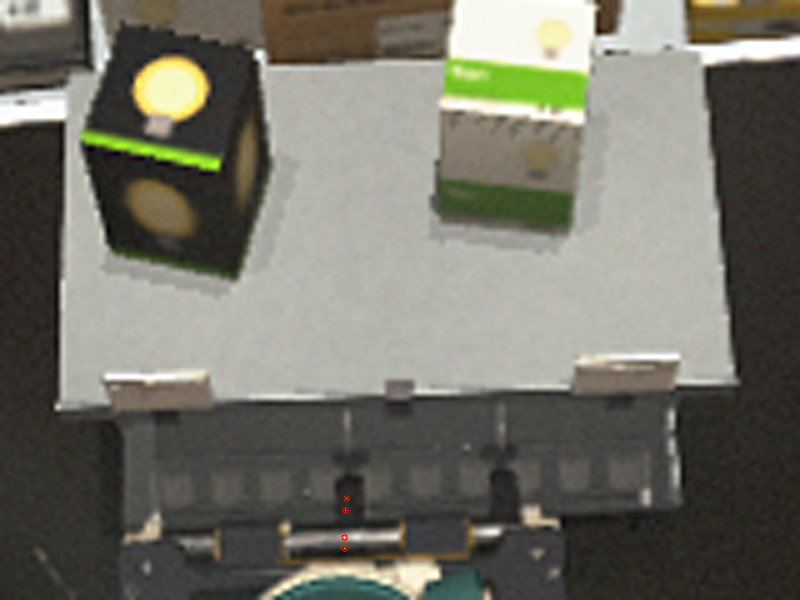

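>>> send_rows([
  {"tx":1.6,"ty":-0.2,"tz":-2.3,"ax":0,"ay":0,"az":0,"claw":5},
  {"tx":3.2,"ty":-0.35,"tz":-4.6,"ax":0,"ay":0,"az":0,"claw":5},
  {"tx":4.5,"ty":-0.5,"tz":-6.5,"ax":0,"ay":0,"az":0,"claw":5},
  {"tx":5.2,"ty":-0.55,"tz":-7.5,"ax":0,"ay":0,"az":0,"claw":5},
  {"tx":5.2,"ty":-0.55,"tz":-7.5,"ax":0,"ay":0,"az":0,"claw":5},
])

```text
t: 3.35
tool_pos: [0.5489, 0.0705, 0.0634]
orientation: [-1.566, -0.612, -0.057]
force: [-1.0, -0.4, 0.0]
gripper_width: 0.0498
```

```bash
python3 - <<'E'
from h import *
snap('scene','s3.png');snap('top','t3.png')
s=monitor.sense();print(s['tool_pos'],s['orientation'],s['force'])
crop('s3.png','scene',180,130,170,140,4.7,None,'s3c.png');crop('t3.png','top',170,115,160,120,5,None,'t3c.png')
E
```

```text
[0.5490149  0.07040277 0.06497154] [-1.56511057 -0.61390609 -0.05747504] [ 0.3308729  -0.74435407 -0.42779245]
```

View pics/s3c.png

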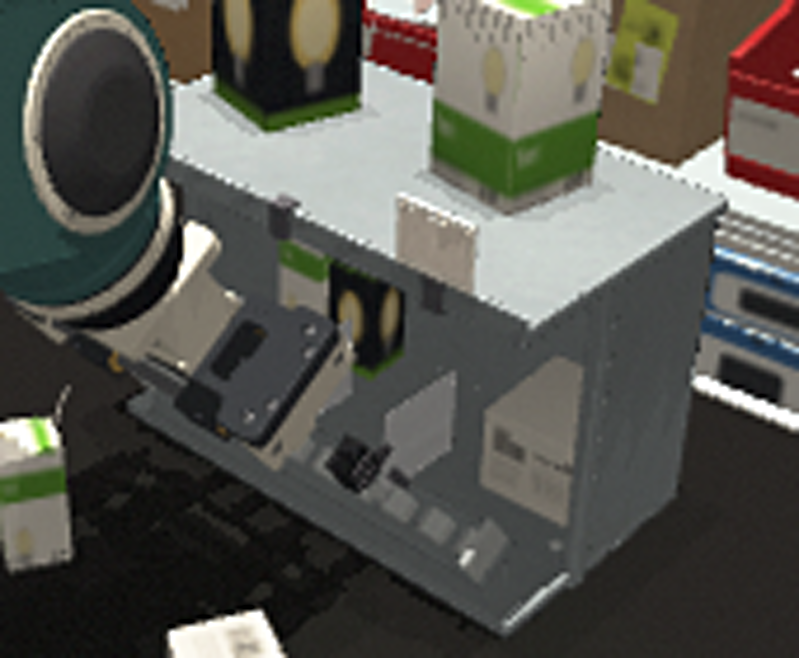

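View pics/t3c.png

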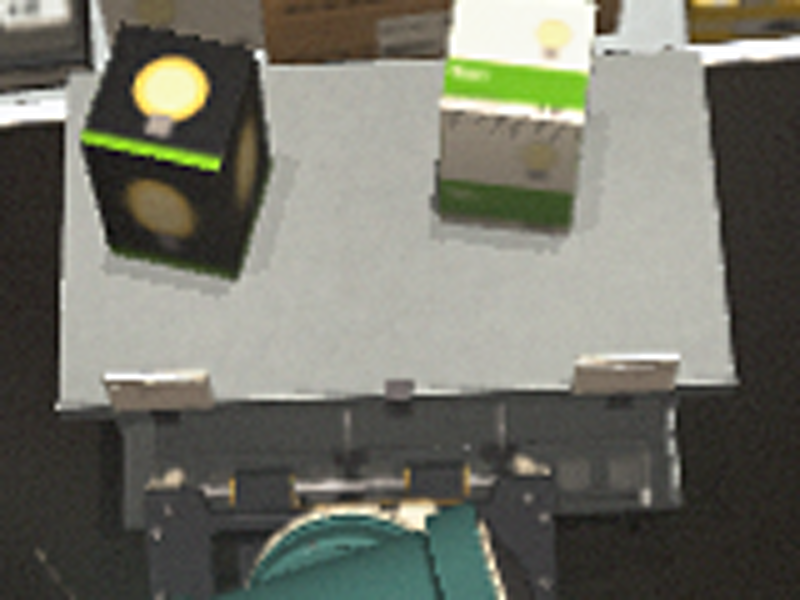

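No contact forces, and the jaws straddle the knob: symmetric about column 350 in the top crop, with the knob at 349. Closing.

>>> send_rows([
  {"tx":0,"ty":0,"tz":0,"ax":0,"ay":0,"az":0,"claw":3},
  {"tx":0,"ty":0,"tz":0,"ax":0,"ay":0,"az":0,"claw":1},
  {"tx":0,"ty":0,"tz":0,"ax":0,"ay":0,"az":0,"claw":1},
  {"tx":0,"ty":0,"tz":0,"ax":0,"ay":0,"az":0,"claw":1},
  {"tx":0,"ty":0,"tz":0,"ax":0,"ay":0,"az":0,"claw":1},
  {"tx":0,"ty":0,"tz":0,"ax":0,"ay":0,"az":0,"claw":1},
], squeeze=20)

```text
t: 4.05
tool_pos: [0.5491, 0.0706, 0.0652]
orientation: [-1.564, -0.614, -0.058]
force: [-2.8, 4.7, 2.5]
gripper_width: 0.0138
```

>>> send_rows([
  {"tx":-0.36,"ty":0.02,"tz":0.5,"ax":0,"ay":0,"az":0,"claw":1},
  {"tx":-0.75,"ty":0.04,"tz":1.05,"ax":0,"ay":0,"az":0,"claw":1},
  {"tx":-1.1,"ty":0.07,"tz":1.6,"ax":0,"ay":0,"az":0,"claw":1},
  {"tx":-1.43,"ty":0.09,"tz":2.05,"ax":0,"ay":0,"az":0,"claw":1},
  {"tx":-1.43,"ty":0.09,"tz":2.05,"ax":0,"ay":0,"az":0,"claw":1},
])

```text
t: 4.55
tool_pos: [0.5344, 0.0715, 0.0862]
orientation: [-1.564, -0.614, -0.058]
force: [2.3, -0.4, -3.4]
gripper_width: 0.0137
```

```bash
python3 - <<'E'
from h import *
snap('scene','s4.png')
s=monitor.sense();print(s['tool_pos'],s['orientation'],s['force'],s['moment'],s['gripper_width'])
crop('s4.png','scene',180,130,170,140,4.7,None,'s4c.png')
E
```

```text
[0.53453968 0.07152919 0.08582526] [-1.56437556 -0.61432396 -0.05780844] [ 1.97992121  0.05377477 -1.96525237] [-0.0562923   0.28124881 -0.05176546] 0.014073127250387037
```

View pics/s4c.png

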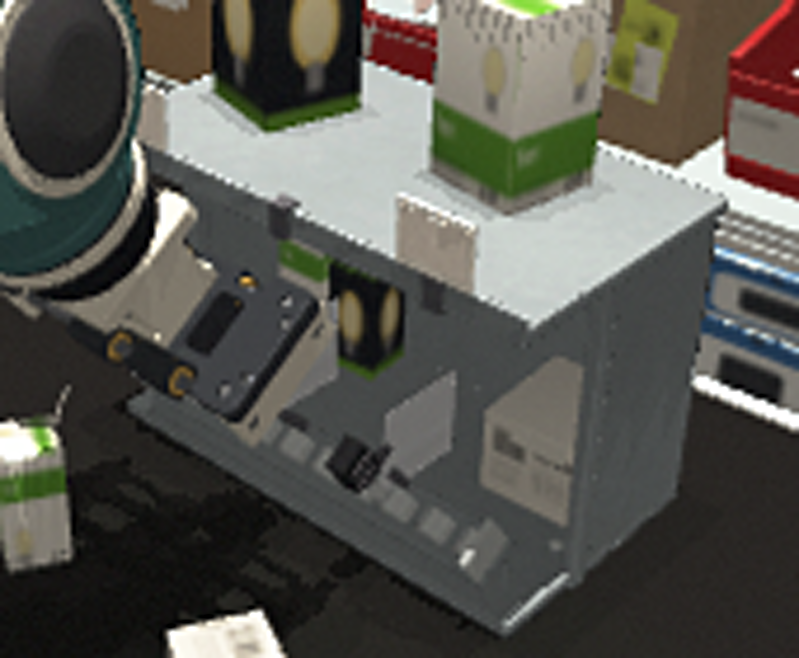

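The reading is 3 N along -n and the grip is steady, so the divider is lifted. Sliding 78 mm to the left.

>>> send_rows([
  {"tx":0.05,"ty":0.75,"tz":0,"ax":0,"ay":0,"az":0,"claw":1},
  {"tx":0.1,"ty":1.6,"tz":0,"ax":0,"ay":0,"az":0,"claw":1},
  {"tx":0.15,"ty":2.5,"tz":0,"ax":0,"ay":0,"az":0,"claw":1},
  {"tx":0.2,"ty":3.4,"tz":0,"ax":0,"ay":0,"az":0,"claw":1},
  {"tx":0.26,"ty":4.3,"tz":0,"ax":0,"ay":0,"az":0,"claw":1},
  {"tx":0.31,"ty":5.2,"tz":0,"ax":0,"ay":0,"az":0,"claw":1},
  {"tx":0.37,"ty":6.1,"tz":0,"ax":0,"ay":0,"az":0,"claw":1},
  {"tx":0.42,"ty":7,"tz":0,"ax":0,"ay":0,"az":0,"claw":1},
  {"tx":0.46,"ty":7.6,"tz":0,"ax":0,"ay":0,"az":0,"claw":1},
  {"tx":0.47,"ty":7.8,"tz":0,"ax":0,"ay":0,"az":0,"claw":1},
  {"tx":0.47,"ty":7.8,"tz":0,"ax":0,"ay":0,"az":0,"claw":1},
])

```text
t: 5.7
tool_pos: [0.5392, 0.1498, 0.0856]
orientation: [-1.565, -0.614, -0.057]
force: [1.6, 0.2, -3.3]
gripper_width: 0.0138
```

```bash
python3 - <<'E'
from h import *
snap('scene','s5.png');snap('top','t5.png')
s=monitor.sense();print(s['tool_pos'],s['orientation'],s['force'],s['moment'],s['gripper_width'])
crop('s5.png','scene',180,130,170,140,4.7,None,'s5c.png');crop('t5.png','top',170,115,160,120,5,None,'t5c.png')
E
```

```text
[0.53913972 0.1494002  0.0856433 ] [-1.56447399 -0.61401279 -0.05782529] [ 1.80895499 -0.83301389 -3.69672645] [-0.05426201  0.40465361 -0.06319884] 0.0140965424631142
```

View pics/s5c.png

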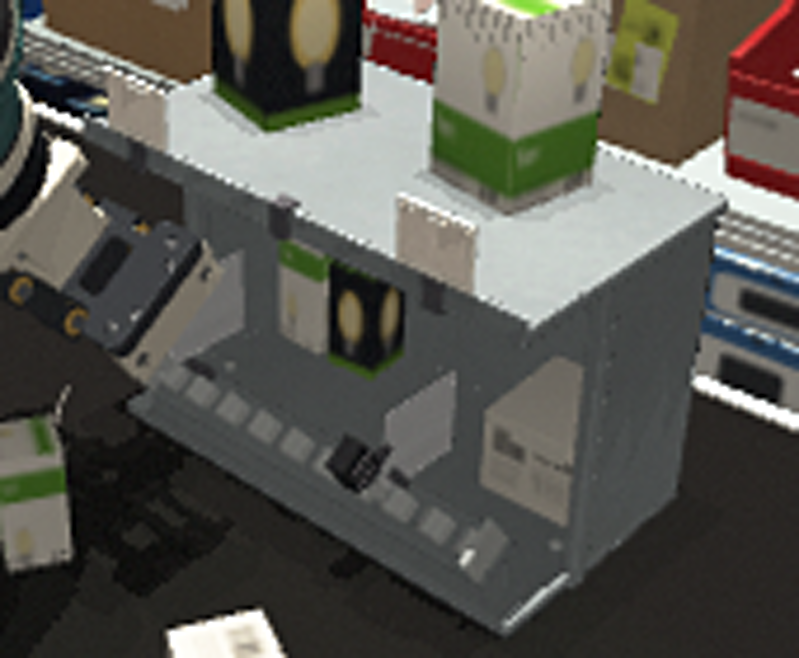

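View pics/t5c.png

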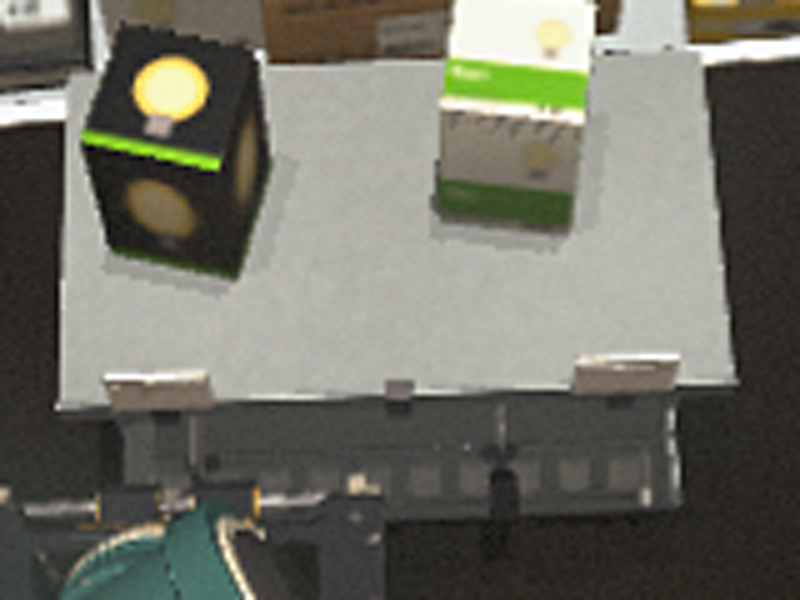

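The divider sits over the far-left notch: its sheet is at column 193 of the top crop, three pitches from 347. Lowering.

>>> send_rows([
  {"tx":0.36,"ty":-0.02,"tz":-0.5,"ax":0,"ay":0,"az":0,"claw":1},
  {"tx":0.75,"ty":-0.04,"tz":-1.05,"ax":0,"ay":0,"az":0,"claw":1},
  {"tx":1.1,"ty":-0.07,"tz":-1.6,"ax":0,"ay":0,"az":0,"claw":1},
  {"tx":1.43,"ty":-0.09,"tz":-2.05,"ax":0,"ay":0,"az":0,"claw":1},
  {"tx":1.43,"ty":-0.09,"tz":-2.05,"ax":0,"ay":0,"az":0,"claw":1},
])

```text
t: 6.3
tool_pos: [0.5539, 0.1486, 0.0649]
orientation: [-1.564, -0.614, -0.058]
force: [-2.6, 2.4, 0.4]
gripper_width: 0.0141
```

Reached grasp depth with only small forces. Releasing: the jaws open to 4 cm, then retreat along n.

>>> send_rows([
  {"tx":0,"ty":0,"tz":0,"ax":0,"ay":0,"az":0,"claw":2.5},
  {"tx":0,"ty":0,"tz":0,"ax":0,"ay":0,"az":0,"claw":4.5},
  {"tx":0,"ty":0,"tz":0,"ax":0,"ay":0,"az":0,"claw":4.5},
  {"tx":0,"ty":0,"tz":0,"ax":0,"ay":0,"az":0,"claw":4.5},
  {"tx":-1.4,"ty":0.08,"tz":2,"ax":0,"ay":0,"az":0,"claw":4.5},
  {"tx":-3,"ty":0.17,"tz":4.3,"ax":0,"ay":0,"az":0,"claw":4.5},
  {"tx":-4.8,"ty":0.25,"tz":6.8,"ax":0,"ay":0,"az":0,"claw":4.5},
  {"tx":-5.2,"ty":0.3,"tz":7.4,"ax":0,"ay":0,"az":0,"claw":4.5},
  {"tx":-5.2,"ty":0.3,"tz":7.4,"ax":0,"ay":0,"az":0,"claw":4.5},
])

```text
t: 7.2
tool_pos: [0.5022, 0.152, 0.1401]
orientation: [-1.563, -0.616, -0.058]
force: [0.1, -0.0, -0.9]
gripper_width: 0.0451
```

```bash
python3 - <<'E'
from h import *
s=monitor.sense();print(s['tool_pos'],s['orientation'],s['force'],s['gripper_width'])
snap('scene','s6.png');snap('top','t6.png')
crop('s6.png','scene',180,130,170,140,4.7,None,'s6c.png');crop('t6.png','top',170,115,160,120,5,None,'t6c.png')
E
```

```text
[0.5021814  0.15197473 0.14009835] [-1.56266006 -0.61627373 -0.05844974] [ 0.13634406 -0.01060457 -0.88235452] 0.04506361215955843
```

View pics/s6c.png

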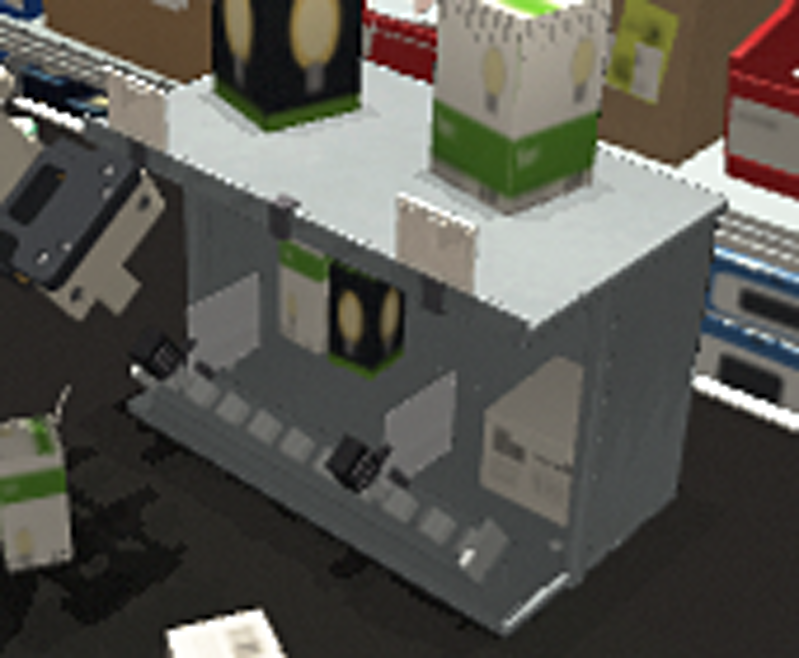

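View pics/t6c.png

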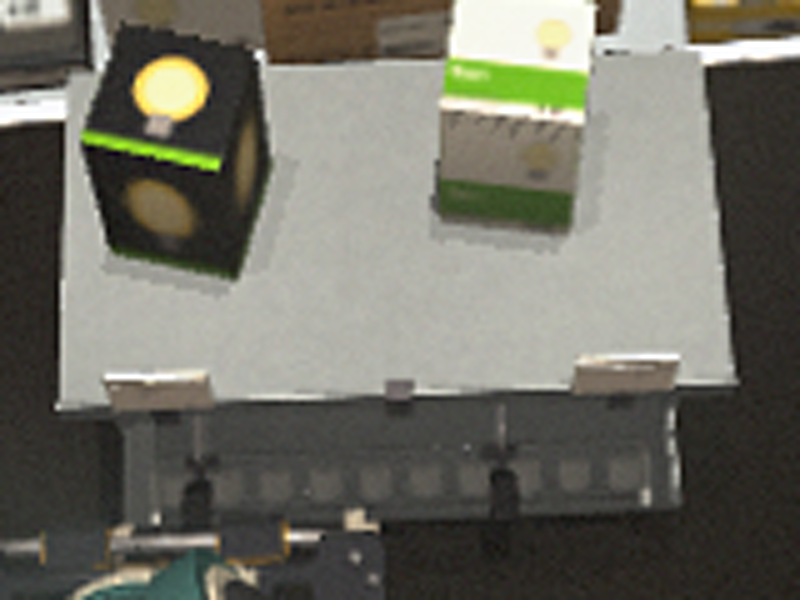

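The left knob is at column 197 of the top crop, home in the end notch, and the right divider hasn't moved. On to the right one.

>>> send_rows([
  {"tx":-0.3,"ty":-4,"tz":0,"ax":-0.004,"ay":0,"az":0,"claw":4.5},
  {"tx":-0.5,"ty":-8,"tz":0,"ax":-0.005,"ay":0,"az":0,"claw":4.5},
  {"tx":-0.8,"ty":-12,"tz":0,"ax":-0.005,"ay":0,"az":0,"claw":4.5},
  {"tx":-0.9,"ty":-15,"tz":0,"ax":-0.005,"ay":0,"az":0,"claw":4.5},
  {"tx":-0.9,"ty":-15.6,"tz":0,"ax":-0.005,"ay":0,"az":0,"claw":4.5},
  {"tx":-0.9,"ty":-15.6,"tz":-0.1,"ax":-0.005,"ay":0,"az":0,"claw":4.5},
  {"tx":0.7,"ty":-15.7,"tz":-2.4,"ax":-0.005,"ay":0,"az":0,"claw":4.5},
  {"tx":2.2,"ty":-15.8,"tz":-4.6,"ax":-0.005,"ay":0,"az":0,"claw":4.5},
  {"tx":3.5,"ty":-15.9,"tz":-6.5,"ax":-0.005,"ay":0,"az":0,"claw":4.5},
  {"tx":4.2,"ty":-15.9,"tz":-7.5,"ax":-0.005,"ay":0,"az":0,"claw":4.5},
  {"tx":4.2,"ty":-15.9,"tz":-7.5,"ax":-0.005,"ay":0,"az":0,"claw":4.5},
])

```text
t: 8.4
tool_pos: [0.5436, -0.006, 0.0598]
orientation: [-1.57, -0.609, -0.053]
force: [-0.0, 1.4, 1.4]
gripper_width: 0.0452
```

```bash
python3 - <<'E'
from h import *
s=monitor.sense();print(s['tool_pos'],s['orientation'],s['force'],s['gripper_width'])
snap('top','t7.png')
crop('t7.png','top',170,115,160,120,5,None,'t7c.png')
E
```

```text
[ 0.54359775 -0.00600902  0.05982764] [-1.57027379 -0.60882386 -0.05297984] [-0.04891239  1.41698795  1.39195955] 0.04522009494400383
```

View pics/t7c.png

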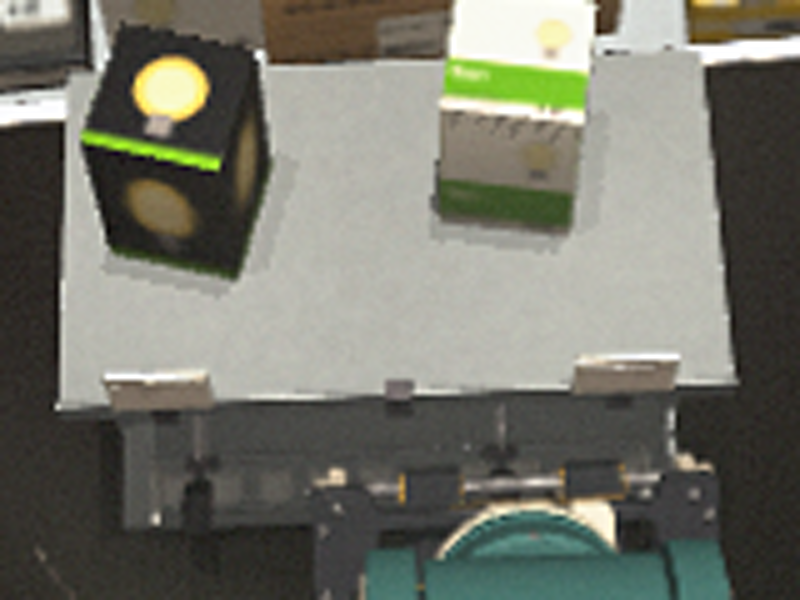

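>>> send_rows([
  {"tx":0.07,"ty":-0.1,"tz":0.45,"ax":0,"ay":0,"az":-0.005,"claw":4.5},
  {"tx":0.07,"ty":-0.1,"tz":0.45,"ax":0,"ay":0,"az":-0.005,"claw":4.5},
])

```text
t: 8.65
tool_pos: [0.5447, -0.0068, 0.0671]
orientation: [-1.57, -0.612, -0.058]
force: [-1.4, -0.6, 0.5]
gripper_width: 0.0455
```

>>> send_rows([
  {"tx":0,"ty":0,"tz":-0.1,"ax":0,"ay":0,"az":0,"claw":3},
  {"tx":0,"ty":0,"tz":-0.15,"ax":0,"ay":0,"az":0,"claw":1},
  {"tx":0,"ty":0,"tz":-0.15,"ax":0,"ay":0,"az":0,"claw":1},
  {"tx":0,"ty":0,"tz":-0.15,"ax":0,"ay":0,"az":0,"claw":1},
  {"tx":0,"ty":0,"tz":-0.15,"ax":0,"ay":0,"az":0,"claw":1},
  {"tx":0,"ty":0,"tz":-0.15,"ax":0,"ay":0,"az":0,"claw":1},
], squeeze=20)

```text
t: 9.25
tool_pos: [0.5448, -0.0068, 0.0657]
orientation: [-1.57, -0.612, -0.058]
force: [-1.4, 0.9, 1.4]
gripper_width: 0.0142
```

Gripped at 14.2 mm. Lifting 25 mm along n.

>>> send_rows([
  {"tx":-0.36,"ty":0.02,"tz":0.5,"ax":0,"ay":0,"az":0,"claw":1},
  {"tx":-0.75,"ty":0.04,"tz":1.05,"ax":0,"ay":0,"az":0,"claw":1},
  {"tx":-1.1,"ty":0.07,"tz":1.6,"ax":0,"ay":0,"az":0,"claw":1},
  {"tx":-1.43,"ty":0.09,"tz":2.05,"ax":0,"ay":0,"az":0,"claw":1},
  {"tx":-1.43,"ty":0.09,"tz":2.05,"ax":0,"ay":0,"az":0,"claw":1},
])

```text
t: 9.75
tool_pos: [0.53, -0.0059, 0.0867]
orientation: [-1.57, -0.612, -0.058]
force: [1.2, 0.7, -2.5]
gripper_width: 0.014
```

Lifted, with about 3 N pulling back. Sliding 52 mm to the right.

>>> send_rows([
  {"tx":-0.04,"ty":-0.7,"tz":0,"ax":0,"ay":0,"az":0,"claw":1},
  {"tx":-0.1,"ty":-1.6,"tz":0,"ax":0,"ay":0,"az":0,"claw":1},
  {"tx":-0.15,"ty":-2.5,"tz":0,"ax":0,"ay":0,"az":0,"claw":1},
  {"tx":-0.2,"ty":-3.4,"tz":0,"ax":0,"ay":0,"az":0,"claw":1},
  {"tx":-0.26,"ty":-4.3,"tz":0,"ax":0,"ay":0,"az":0,"claw":1},
  {"tx":-0.3,"ty":-5,"tz":0,"ax":0,"ay":0,"az":0,"claw":1},
  {"tx":-0.31,"ty":-5.2,"tz":0,"ax":0,"ay":0,"az":0,"claw":1},
  {"tx":-0.31,"ty":-5.2,"tz":0,"ax":0,"ay":0,"az":0,"claw":1},
])

```text
t: 10.55
tool_pos: [0.527, -0.0583, 0.0867]
orientation: [-1.57, -0.612, -0.058]
force: [2.8, -1.5, -1.8]
gripper_width: 0.0139
```

```bash
python3 - <<'E'
from h import *
snap('scene','s8.png');snap('top','t8.png')
s=monitor.sense();print(s['tool_pos'],s['orientation'],s['force'],s['gripper_width'])
crop('s8.png','scene',180,130,170,140,4.7,None,'s8c.png');crop('t8.png','top',170,115,160,120,5,None,'t8c.png')
E
```

```text
[ 0.52695127 -0.0577804   0.08670571] [-1.57030539 -0.61216419 -0.0577886 ] [ 2.35641332  1.55980432 -1.90806999] 0.013708463505905044
```

View pics/s8c.png

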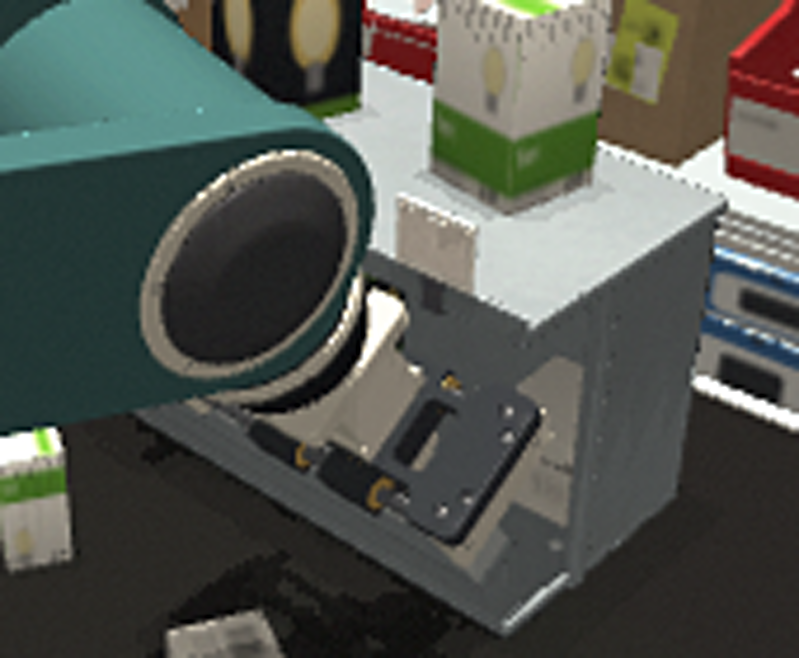

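View pics/t8c.png

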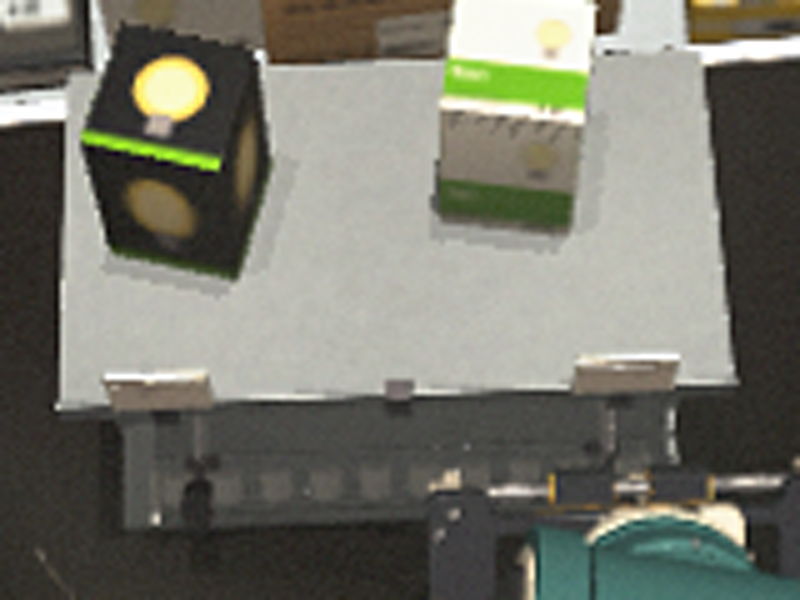

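The right divider's sheet is at column 607 of the top crop, below the right tag. Lowering, releasing and backing off along n.

>>> send_rows([
  {"tx":0.36,"ty":-0.02,"tz":-0.5,"ax":0,"ay":0,"az":0,"claw":1},
  {"tx":0.75,"ty":-0.04,"tz":-1.05,"ax":0,"ay":0,"az":0,"claw":1},
  {"tx":1.1,"ty":-0.07,"tz":-1.6,"ax":0,"ay":0,"az":0,"claw":1},
  {"tx":1.43,"ty":-0.09,"tz":-2.05,"ax":0,"ay":0,"az":0,"claw":1},
  {"tx":1.43,"ty":-0.09,"tz":-2.05,"ax":0,"ay":0,"az":0,"claw":1},
])

```text
t: 11.15
tool_pos: [0.5416, -0.0586, 0.0657]
orientation: [-1.57, -0.612, -0.058]
force: [3.1, -0.6, -1.7]
gripper_width: 0.0137
```

>>> send_rows([
  {"tx":0,"ty":0,"tz":0,"ax":0,"ay":0,"az":0,"claw":2.5},
  {"tx":0,"ty":0,"tz":0,"ax":0,"ay":0,"az":0,"claw":4.5},
  {"tx":0,"ty":0,"tz":0,"ax":0,"ay":0,"az":0,"claw":4.5},
  {"tx":0,"ty":0,"tz":0,"ax":0,"ay":0,"az":0,"claw":4.5},
  {"tx":-1.4,"ty":0.08,"tz":2,"ax":0,"ay":0,"az":0,"claw":4.5},
  {"tx":-3,"ty":0.17,"tz":4.3,"ax":0,"ay":0,"az":0,"claw":4.5},
  {"tx":-5.2,"ty":0.3,"tz":7.4,"ax":0,"ay":0,"az":0,"claw":4.5},
  {"tx":-8,"ty":0.4,"tz":11.5,"ax":0,"ay":0,"az":0,"claw":4.5},
  {"tx":-11,"ty":0.5,"tz":15.5,"ax":0,"ay":0,"az":0,"claw":4.5},
  {"tx":-13,"ty":0.5,"tz":19,"ax":0,"ay":0,"az":0,"claw":4.5},
  {"tx":-13,"ty":0.5,"tz":19,"ax":0,"ay":0,"az":0,"claw":4.5},
])

```text
t: 12.25
tool_pos: [0.4474, -0.0606, 0.2641]
orientation: [-1.568, -0.591, -0.057]
force: [1.0, 0.6, 0.6]
gripper_width: 0.0453
```

```bash
python3 - <<'E'
from h import *
s=monitor.sense();print(s['t'],s['tool_pos'],s['orientation'],s['force'],s['gripper_width'])
snap('scene','s9.png');snap('top','t9.png')
crop('s9.png','scene',180,130,170,140,4.7,None,'s9c.png');crop('t9.png','top',170,115,160,120,5,None,'t9c.png')
E
```

```text
12.25 [ 0.44743071 -0.06063133  0.26408894] [-1.56795735 -0.59149815 -0.05731876] [1.01865356 0.58010115 0.64951304] 0.04532309304903956
```

View pics/s9c.png

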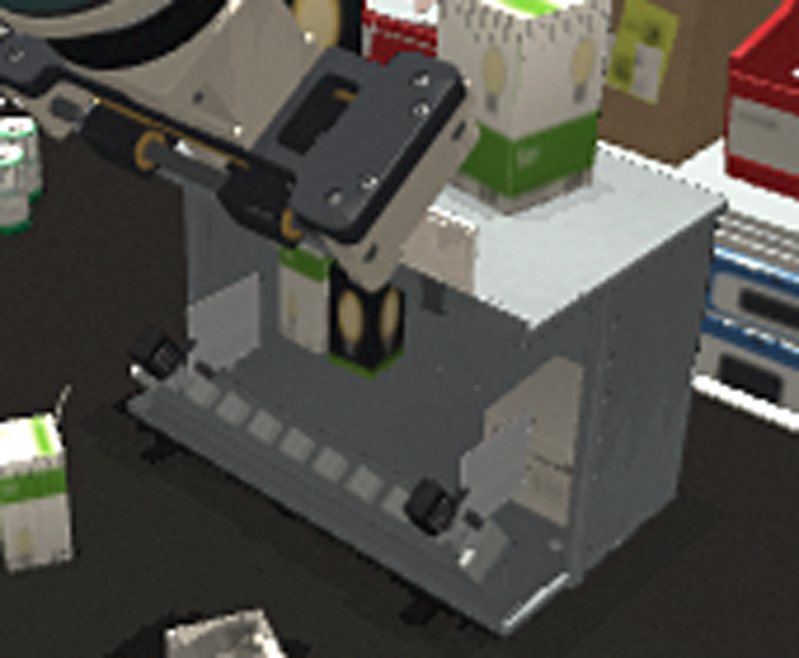

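View pics/t9c.png

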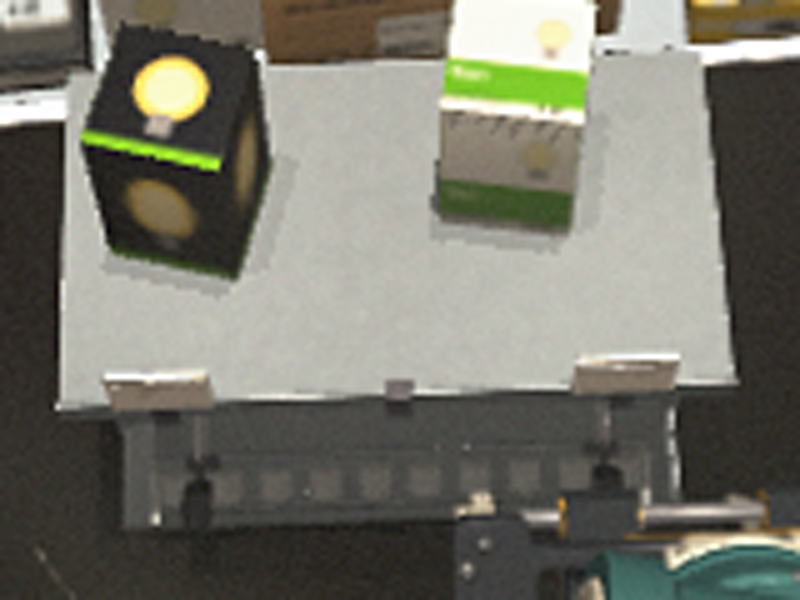

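View pics/t9.png

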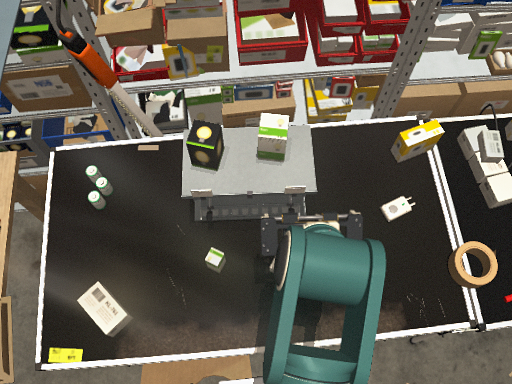

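Both dividers look seated. I'll move the arm clear and check the seating against the model.

>>> send_rows([
  {"tx":-3,"ty":3,"tz":3,"ax":0,"ay":0,"az":0,"claw":4.5},
  {"tx":-5,"ty":7,"tz":5,"ax":0,"ay":0,"az":0,"claw":4.5},
  {"tx":-6,"ty":11,"tz":8,"ax":0,"ay":0,"az":0,"claw":4.5},
  {"tx":-6,"ty":15,"tz":10,"ax":0,"ay":0,"az":0,"claw":4.5},
  {"tx":-6,"ty":18,"tz":10,"ax":0,"ay":0,"az":0,"claw":4.5},
  {"tx":-6,"ty":18,"tz":10,"ax":0,"ay":0,"az":0,"claw":4.5},
])

```text
t: 12.95
tool_pos: [0.394, 0.1262, 0.3614]
orientation: [-1.571, -0.582, -0.056]
force: [1.0, 0.0, 0.7]
gripper_width: 0.0452
```

```bash
python3 - <<'E'
from h import *
s=monitor.sense();print(s['t'],s['tool_pos'],s['force'])
a=snap('scene','s10.png');b=snap('top','t10.png')
crop('s10.png','scene',180,130,170,140,4.7,None,'s10c.png');crop('t10.png','top',170,115,160,120,5,None,'t10c.png')
# predicted appearance: warp of start knobs by slide, vs lift
n=np.array([-.574,0,.819]);f=np.array([-.07,0,.035]);T=rackT(.637,.0392,-.060)
for nm,A,B in(('scene',cv2.imread('pics/s0.png'),a),('top',cv2.imread('pics/t0.png'),b)):
  for y0,y1 in((.026,.104),(-.052,-.104)):
    p0,p1,pl=proj(nm,T(np.array([f+.056*n+[0,y,0] for y in(y0,y1)]+[f+.064*n+[0,y1,0]])))
    c=np.round(p0).astype(int);t=A[c[1]-7:c[1]+8,c[0]-6:c[0]+7]
    q=np.round(p1).astype(int);w=B[q[1]-16:q[1]+17,q[0]-16:q[0]+17]
    m=cv2.matchTemplate(w,t,cv2.TM_CCOEFF_NORMED);_,v,_,l=cv2.minMaxLoc(m)
    found=np.array(l)-[10,9]+q-(c-p0)
    print(nm,y1,'pred home',p1.round(1),'pred +8mm',pl.round(1),'found',found.round(1),round(v,2))
for nm in('scene','top'):
  for q in('left_knob','right_knob','slim_pack','white_carton','lamp_pack_a'):
    print(nm,q,[(np.round(r['position'],3).tolist(),round(r['score'],2)) for r in finder.place_of(q,nm)][:3])
print(T(np.array([f+.05*n+[0,y,0] for y in(.104,-.104)])))
E
```

```text
12.95 [0.39397714 0.12615462 0.36142021] [0.96612759 0.01673617 0.71591363]
scene 0.104 pred home [211.9 202.8] pred +8mm [210.5 201.5] found [212.  203.2] 0.42
scene -0.104 pred home [270.2 235.7] pred +8mm [269.  234.5] found [270.1 235.7] 0.86
top 0.104 pred home [208.5 215.8] pred +8mm [208.3 216.7] found [209.5 215.8] 0.95
top -0.104 pred home [291.1 212.9] pred +8mm [291.4 213.7] found [291.5 212.7] 0.95
scene left_knob []
scene right_knob [([0.529, -0.059, 0.074], 0.72)]
scene slim_pack [([0.438, 0.147, -0.004], 0.58)]
scene white_carton [([0.408, -0.039, 0.002], 0.89), ([0.53, -0.059, 0.075], 0.54), ([0.541, 0.151, 0.074], 0.29)]
scene lamp_pack_a [([0.64, 0.137, 0.207], 0.96), ([0.648, -0.02, 0.206], 0.57)]
top left_knob [([0.54, 0.148, 0.072], 0.41), ([0.644, 0.137, 0.204], 0.37)]
top right_knob [([0.529, -0.059, 0.08], 0.52)]
top slim_pack []
top white_carton [([0.407, -0.039, -0.001], 0.79)]
top lamp_pack_a [([0.647, -0.02, 0.202], 0.95), ([0.645, 0.135, 0.201], 0.63), ([0.538, 0.05, 0.193], 0.53)]
[[ 0.54471386  0.1489313   0.07595   ]
 [ 0.53224135 -0.05869441  0.07595   ]]
```

View pics/s10c.png

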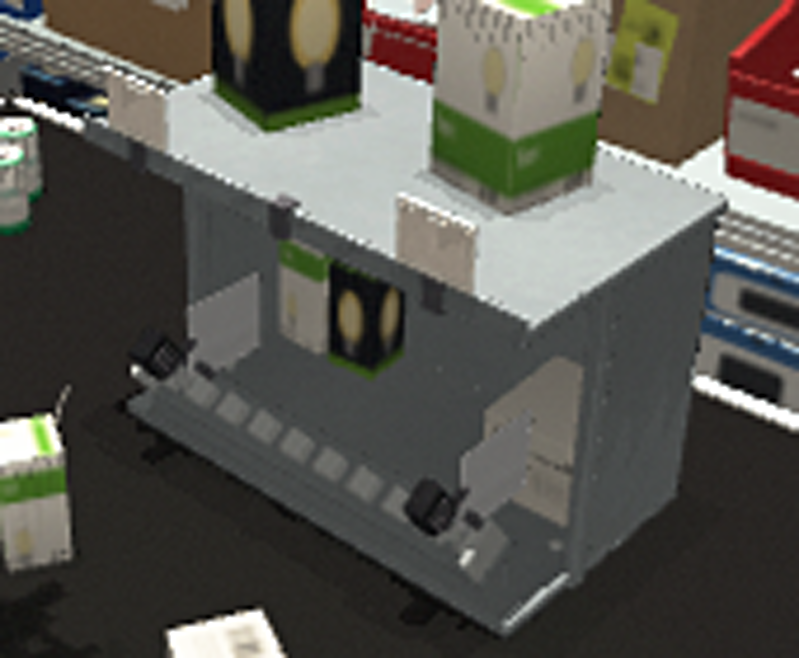

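View pics/t10.png

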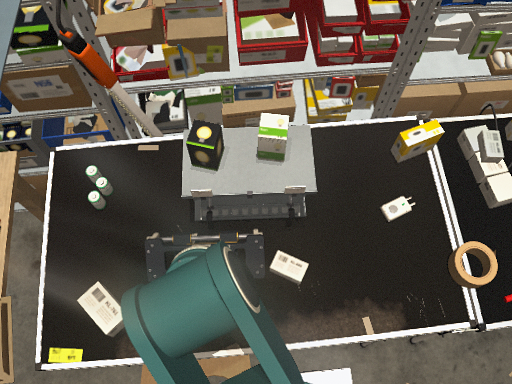

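```bash
python3 -c "
from h import *
print(job_done(),monitor.sense()['t'])"
```

```text
the job is handed in; nothing more can be done
the job is handed in; nothing more can be done
```

I moved both dividers and handed the job in, after about 13 s of robot time. The white tags are over the far-left and far-right notches, with the empty clip in the middle.

- **Left divider:** taken by its knob, lifted about 25 mm, moved 78 mm to the left, lowered into the far-left notch and released.
- **Right divider:** handled the same way, moved 52 mm to the right into the far-right notch.

**Last checks:**
- **Seating:** with the arm clear, both knobs appear within about 1 pixel of where a fully home knob should be, in both cameras. In the scene camera the match on the left knob was weak (score 0.42, against 0.95 from the top). One pixel is about 2 mm, so the pictures cannot rule out a small remaining lift. The readings just before release hinted at about 3 N still pulling the right divider inward, so it may have dropped the last bit on letting go.
- **Bystanders:** the slim box, white carton and both lamp packs are within about 2 mm of their first readings where I had one. The second lamp pack had no first reading, but it looks unmoved in the pictures.
- **Detector misses:** the left knob was not found in the scene view, and the slim box was not found in the last top view because the arm covered it. Each was found where expected by other means.
- **Forces:** wrist force readings after each move stayed within about 6 N.

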